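# Clip down the contact printing frame and start the exposure

### The job

Make a contact print: with a fingertip, gently press the broad clip of the contact printing frame down flat, then press the narrow clip down flat, then tap the round key on the timer fully down and let it spring back up. Keep to that order, do not press the square key, and do not grasp, knock or shift anything else; finish clear of everything.

Things in the scene. Friction and masses are not known exactly. Their poses are not given: they have to be found in the camera images.
- frame: Contact printing frame, a flat black slab with a thin dark metal top and a print in the middle, fixed to the bench (it cannot be moved): 160 (its x) x 200 (its y) mm, top face 26 mm high. Origin at the centre of its underside; z up. One raised metal clip stands at the middle of each of its two short (160 mm) sides: the broad clip at its +y side, the narrow one at its -y side. Pushing on the frame, a clip or the timer with more than 30 N breaks something.
- broad_clip (a joint): Angle of the broad clip in rad: 0 = flat over the frame (hard stop), greater = raised; starts 0.35 to 0.55 up. A steel plate 44 mm wide (along frame x), 42 mm long from the hinge at the frame's edge to its free end toward the middle, 4 mm thick. Stiff hinge (0.03 N m of friction, no spring): 1 to 4 N straight down on its outer half moves it; it stays where left.
- broad_clip_hinge (a point): Middle of the broad clip's hinge line (which runs along the frame's x), fixed on the frame at frame coordinates x 0, y +88 mm, z 32 mm. Small lugs beside the clip's hinge reach 37 mm above the bench.
- broad_clip_top (a point): Spot on the broad clip's upper face, mid-width, 26 mm from the hinge towards the free end; moves with the clip. With the clip flat it is 34 mm above the bench.
- narrow_clip (a joint): Angle of the narrow clip in rad: same as the broad clip in all but width (18 mm): 0 = flat, starts 0.35 to 0.55 rad up, 42 mm long, 4 mm thick, same stiff hinge, stays where it is left.
- narrow_clip_hinge (a point): Middle of the narrow clip's hinge line (along the frame's x), fixed at frame coordinates x 0, y -88 mm, z 32 mm. Lugs beside it reach 37 mm above the bench.
- narrow_clip_top (a point): Spot on the narrow clip's upper face, mid-width, 26 mm from the hinge towards the free end (which points to the frame's middle); moves with the clip; 34 mm above the bench when flat.
- timer: Exposure timer, a grey box fixed to the bench, 120 (its x) x 170 (its y) mm, top face 50 mm high, with an amber display, a round white key and a square white key on top. Origin at the centre of its underside; z up.
- start (a joint): Travel of the round white key in m: 0 = up, 0.006 = fully down. Sprung: starts to move at about 1 N and is fully down at 4 N, springs back when let go.
- start_top (a point): Centre of the round white key's top face: key 28 mm across in a round black collar 44 mm across, at timer coordinates x -25, y -50 mm; top 72 mm above the bench when up (collar top at 62 mm). It is pressed straight down.
- focus (a joint): Travel of the square white key in m (0 = up, 0.006 = fully down): not to be pressed.
- focus_top (a point): Centre of the square white key's top face: key 26 x 26 mm in a square black collar, at timer coordinates x -25, y +8 mm, 58 mm from the round key's centre; top 68 mm above the bench. Not to be pressed.
- film_can: Black film canister with a grey lid, 34 mm across, 51 mm high, standing loose on the timer's top near its +x, +y corner; to be left alone. Origin at the centre of its underside.
- loupe: Black magnifying loupe with a clear foot, 42 mm across, 52 mm high, standing loose on the bench beyond the work; to be left alone. Origin under its centre.
- developer: Amber bottle with a black cap, 64 mm across, 150 mm high, standing loose on the bench at the right (-y) of the work; to be left alone. Origin under its centre.
Things that resemble listed ones, but are neither listed nor needed, are in the scene too. Several things have the shape of the timer; the one meant has the colours described above.

How it is judged:
By the outcome, as a careful person would: the job done as asked, in the order asked, and still so for the second after the job is handed in, with the robot touching nothing.
It also fails if it takes over 48 s, if anything falls off the work surface, if the arm or the gripper's body presses on something with over 40 N, if the wrist force passes 120 N, or if a joint passes its speed limit or range.

### The arm

A 7-joint arm with a two-finger parallel gripper is mounted at the origin on the work surface. World frame = base frame: x ahead of the robot, y to its left, z up, the work surface at z = 0. Lengths are in m, angles in rad, forces in N, time in s.
With the tool pointing down it reaches from about 0.4 to 0.85 m from the base axis. Payload 10.4 kg.
Tool frame: the origin (TCP) lies at the very end of the fingers, on their centre line; the grasp point (between the pads) lies 19 mm behind it; z points along the fingers, y is the line along which they close (so a half turn about z gives the same grasp; the last joint's range is limited). The gripper opens to 87 mm and grips with 3 to 60 N. Pads are 19 mm wide; open, the fingers measure 117 mm over their backs; the gripper's body (75 mm by 190 mm) begins 51 mm behind the grasp point.
Start: joints at [-1.348, 0.332, -0.065, 1.46, 0.022, 1.35, -0.088], TCP at [0.152, 0.606, 0.223] pointing down, gripper open.
Joint ranges: [-2.6, 2.6], [-0.5, 2.12], [-1.47, 1.34], [0.16, 2.42], [-1.27, 4.41], [0.06, 2.06], [-2.6, 2.6]. Speed limits (rad/s): [2.22, 2.22, 2.79, 2.79, 3.14, 3.14, 3.14].

### API

Orientations are given as a unit quaternion [x, y, z, w].
In Python, from bench import r gives the robot as it stands.
- The arm moves only by the shell command python3 -m crank 'ROWS' [FORCE]. ROWS is JSON, a list that holds one entry, the list of rows, each a list of 5 numbers: the shift along the tool's x, y, z in mm, then the turn about the tool's z in degrees, then the opening, from -1 (shut) to 1 (fully open). A call has 1 to 20 rows; each row is the pose to reach, as a shift and turn from the pose commanded when the call began, along the tool's axes at that moment; what a row does not reach only later rows make up. A row lasts 1/10 s, in which the tool goes at most 50 mm and 8.59 degrees, less where a joint would pass 70% of its speed; a pose out of reach is approached as far as the arm can. A call with a gripper value outside its range is refused whole. The fingers move at their own pace and stop on an object; FORCE is the grip in N (left out, the last holds). Time passes only in rows, so rows that repeat a pose let the fingers close. It gives the time, the measured TCP pose, the force, the opening and the grip force at its end, in the units of the state.
- r.read_state(): the state, without advancing time (a new reading comes with each control period).
- r.camera(name): name is "side" or "top"; returns a dict with "image" (384x512x3 uint8, red, green, blue), "vfov" (degrees; the focal length in pixels is half the picture's height over the tangent of half this angle, whatever the lens; pixels are square), "cx", "cy" (the principal point, pixels), "eye" and "attitude" of the camera in the world. Camera axes: x right, y down, z forward; pixel columns grow to the right and rows downward; lengths in m; the calibration is good to about 2 mm. A picture is of the moment at which its call begins. There is no depth.
- r.close_job(): hands the job in; it is judged then, once.
The state is a dict: "time": time; "joint_positions": joint angles; "joint_vel": joint speeds; "joint_torque": joint torques, N m; "ee_pos": TCP position; "eef_rot": TCP orientation; "ft_force": force on the tool from outside, world axes, zero at the start; "torque": the same for the moment, N m; "width": finger opening in m; "grip_force": force on a finger pad.
Only numpy, scipy, OpenCV 4.12 (cv2) and the standard library are available. Lean on these libraries where they do the work, as an engineer would, in place of code of your own. Each camera call takes 0.05 s, during which the arm holds its last target. There are 200 camera calls.

## Working session

There is one attempt and no reset: what is moved stays moved. The work goes in short steps, Python scripts to look and compute and a shell command to move; the robot and the scene stay as the last step left them, time stands still between calls to the robot, and variables do not carry over. Pictures are saved under pics/ and viewed, at most 10 in all, crops included, and the job is handed in when it is done.

```bash
mkdir -p pics
cat > h.py <<'E'
import numpy as np, cv2, json
from bench import r
from scipy.spatial.transform import Rotation as R
def snap(n):
    c=r.camera(n); return c
def ray(c,u,v):
    f=c['image'].shape[0]/2/np.tan(np.radians(c['vfov'])/2)
    a=np.array(c['attitude'],float)
    M=a if a.shape==(3,3) else R.from_quat(a).as_matrix()
    return np.array(c['eye']),M@np.array([(u-c['cx'])/f,(v-c['cy'])/f,1])
def at(c,u,v,z):
    e,d=ray(c,u,v); return e+d*(z-e[2])/d[2]
def proj(c,p):
    f=c['image'].shape[0]/2/np.tan(np.radians(c['vfov'])/2)
    a=np.array(c['attitude'],float); M=a if a.shape==(3,3) else R.from_quat(a).as_matrix()
    q=M.T@(np.array(p)-c['eye']); return f*q[0]/q[2]+c['cx'],f*q[1]/q[2]+c['cy']
E
python3 - <<'E'
from h import *
for n in('top','side'):
    c=snap(n); cv2.imwrite(f'pics/{n}0.png',cv2.resize(c['image'][:,:,::-1],(800,600),interpolation=cv2.INTER_CUBIC))
    print(n,{k:c[k] for k in c if k!='image'})
s=r.read_state();print(s)
E
```

```text
top {'vfov': 44.85708498991008, 'cx': 265.80047502228933, 'cy': 193.86715666226362, 'eye': array([ 0.36734257, -0.07648487,  1.14501931]), 'attitude': array([ 0.70559872, -0.70240959,  0.06186262, -0.07017279])}
side {'vfov': 54.59794464218708, 'cx': 256.86932259397634, 'cy': 189.21709715672512, 'eye': array([ 0.255184  , -0.50949944,  0.72735882]), 'attitude': array([ 0.89460832, -0.29270246,  0.10071018, -0.32227114])}
{'time': 0.1, 'joint_positions': array([-1.34759878,  0.332783  , -0.06471956,  1.46083126,  0.02157497,
        1.34988541, -0.08847846]), 'joint_vel': array([-4.45898608e-04, -1.94130277e-03,  9.07384096e-05, -3.24515304e-03,
       -2.65166839e-04,  9.68191026e-04,  1.77091812e-03]), 'joint_torque': array([ 7.91801285e-04, -6.24549007e+01,  2.42301438e-02, -3.90716529e+01,
       -6.13395497e-02,  3.66192078e-02,  9.99766780e-05]), 'ee_pos': array([0.15198338, 0.60589827, 0.22186202]), 'eef_rot': array([ 1.22563205e-01,  9.92460525e-01, -6.03218379e-04, -6.28836215e-05]), 'ft_force': array([-0.01554375,  0.62032935,  0.15981538]), 'torque': array([ 0.03267332,  0.04793911, -0.06979447]), 'grip_force': 0.0, 'width': 0.0872015458729169}
```

View pics/top0.png

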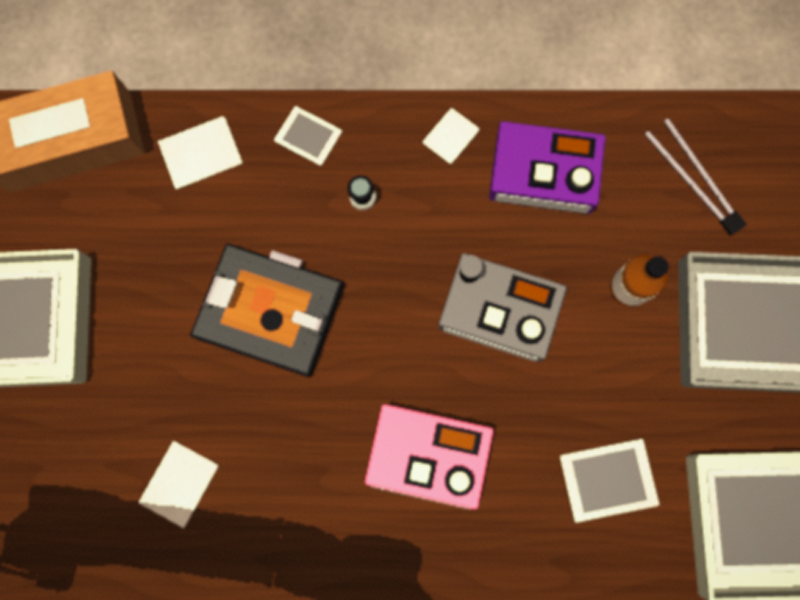

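View pics/side0.png

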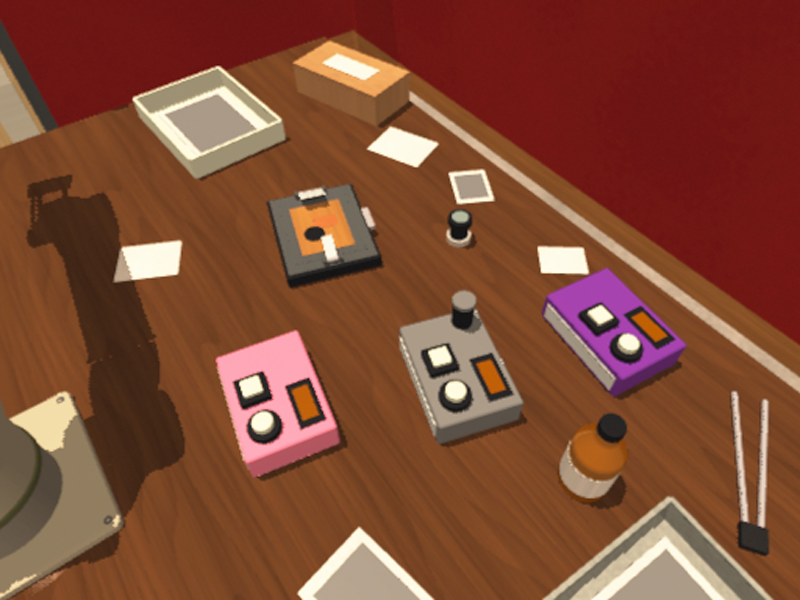

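The top view shows the frame with corners near (228,245), (343,283), (310,375) and (192,335). Its broad clip is at (220,292) and its narrow clip at (307,320). The grey timer has its round key at (531,329) and square key at (494,318). I'll enlarge both to read them more closely.

Run:
```python
from h import *
c=snap('top'); im=c['image'][:,:,::-1]
a=cv2.resize(im[148:248,112:228],None,fx=5,fy=5,interpolation=cv2.INTER_CUBIC)
cv2.imwrite('pics/fr.png',a)
g=lambda x,y,z:at(c,x*.64,y*.64,z)
co=[g(228,245,.026),g(343,283,.026),g(310,375,.026),g(192,335,.026)]
print(np.round(co,4),[np.linalg.norm(co[i]-co[i-1]) for i in range(4)],np.mean(co,0))
print('round',g(531,329,.072),'sq',g(494,318,.068))
s=snap('side'); h=lambda x,y,z:at(s,x*.64,y*.64,z)
print('round',h(456,393,.072),'sq',h(440,357,.068))
co=[h(268,200,.026),h(352,184,.026),h(381,260,.026),h(291,278,.026)]
print(np.round(co,4),[np.linalg.norm(co[i]-co[i-1]) for i in range(4)],np.mean(co,0))
b=cv2.resize(s['image'][110:190,165:250,::-1],None,fx=7,fy=7,interpolation=cv2.INTER_CUBIC)
cv2.imwrite('pics/fs.png',b)
```

```text
[[0.6721 0.2368 0.026 ]
 [0.6106 0.0515 0.026 ]
 [0.4655 0.099  0.026 ]
 [0.5269 0.2853 0.026 ]] [np.float64(0.15305312326578718), np.float64(0.19516560084348433), np.float64(0.15270352013212526), np.float64(0.19623516133128996)] [0.56877609 0.16814808 0.026     ]
round [ 0.53139818 -0.23582377  0.072     ] sq [ 0.54848154 -0.18139818  0.068     ]
round [ 0.52948416 -0.24240874  0.072     ] sq [ 0.54901332 -0.18518278  0.068     ]
[[0.528  0.2861 0.026 ]
 [0.6747 0.2326 0.026 ]
 [0.6081 0.0422 0.026 ]
 [0.4693 0.0958 0.026 ]] [np.float64(0.1991082176226296), np.float64(0.15613653971339453), np.float64(0.20173850609394334), np.float64(0.14878571365025342)] [0.57003814 0.16418438 0.026     ]
```

View pics/fr.png

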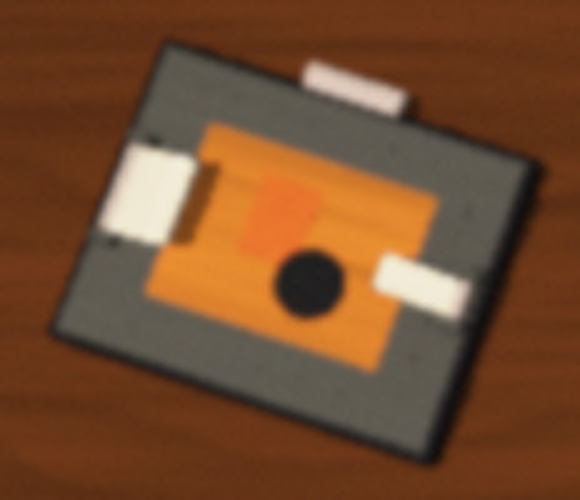

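View pics/fs.png

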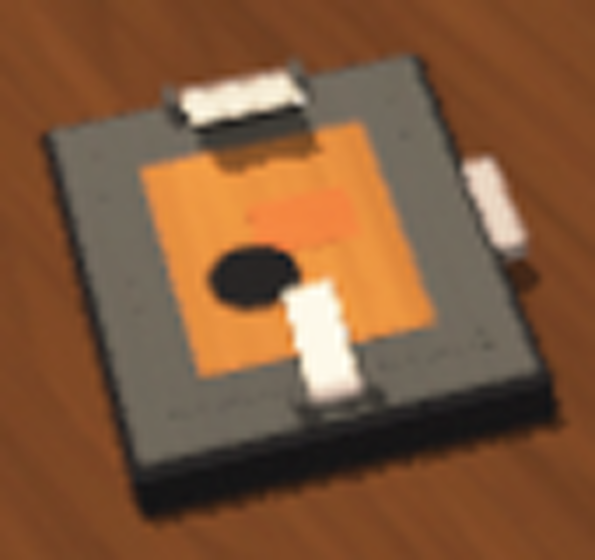

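The crops show the broad clip on the left (+y) side, raised with its hinge at the edge, and the narrow clip on the right. A decoy tab sits off the +x side. Both cameras agree to within about 4 mm: centre ≈ (0.569, 0.166), y axis ≈ (0.314, 0.949). Next I'll work out the shifts.

```bash
cat > go.py <<'E'
import sys
from h import *
s=r.read_state(); M=R.from_quat(s['eef_rot']).as_matrix(); p=np.array(s['ee_pos'])
C=np.array([.5694,.166]);Y=np.array([.3135,.9496])
T={'broad':C+.058*Y,'narrow':C-.058*Y,'key':np.array([.5305,-.239])}
ty=M[:2,1]; print('pos',p,'F',s['ft_force'],'t',s['time'],'w',s['width'],'toolz',M[:,2],'yaw need(tool z) deg',np.degrees(np.arctan2(ty[1],ty[0])-np.arctan2(Y[1],Y[0])))
for k,v in T.items(): print(k,v,np.round(M.T@(np.array([*v,p[2]])-p)*1000,1))
E
python3 go.py; python3 -c "
from h import *
c=snap('top');print('dev cap',at(c,656*.64,267*.64,.15),'can',at(c,472*.64,265*.64,.101))"
```

```text
pos [0.15202994 0.60600779 0.22207671] F [0.35756099 0.35201298 0.24556451] t 0.2 w 0.08698866429172827 toolz [-1.60743439e-04 -7.91827084e-04 -9.99999674e-01] yaw need(tool z) deg 4.18783630540041
broad [0.587583  0.2210768] [-5.161e+02 -2.674e+02  2.000e-01]
narrow [0.551217  0.1109232] [-5.077e+02 -3.831e+02  3.000e-01]
key [ 0.5305 -0.239 ] [-5.727e+02 -7.275e+02  6.000e-01]
dev cap [ 0.60797506 -0.40118206  0.15      ] can [ 0.62208051 -0.14691742  0.101     ]
```

```bash
python3 -m crank '[[[-516,-267,0,4.2,-1],[-516,-267,0,4.2,-1],[-516,-267,0,4.2,-1],[-516,-267,0,4.2,-1],[-516,-267,0,4.2,-1],[-516,-267,0,4.2,-1],[-516,-267,0,4.2,-1],[-516,-267,0,4.2,-1],[-516,-267,0,4.2,-1],[-516,-267,0,4.2,-1],[-516,-267,0,4.2,-1],[-516,-267,0,4.2,-1],[-516,-267,0,4.2,-1],[-516,-267,0,4.2,-1],[-516,-267,40,4.2,-1],[-516,-267,80,4.2,-1],[-516,-267,120,4.2,-1],[-516,-267,140,4.2,-1],[-516,-267,140,4.2,-1],[-516,-267,140,4.2,-1]]]'; python3 go.py
python3 - <<'E'
from h import *
s=snap('side');cv2.imwrite('pics/s2.png',cv2.resize(s['image'][60:210,130:330,::-1],(800,600),interpolation=cv2.INTER_CUBIC))
E
```

```text
time: 2.25
ee_pos: [0.5873, 0.2231, 0.0834]
eef_rot: [0.158, 0.987, 0.0, 0.0]
ft_force: [0.0, 0.0, 0.9]
width: 0.0006
grip_force: 0.0
pos [0.58727112 0.22305103 0.08340908] F [0.03054346 0.01540997 0.9308791 ] t 2.25 w 0.0006274337561798515 toolz [ 2.18353814e-04  7.58784002e-04 -9.99999688e-01] yaw need(tool z) deg 0.08194957898807687
broad [0.587583  0.2210768] [-0.9 -1.8 -0. ]
narrow [0.551217  0.1109232] [-7.000e-01 -1.178e+02 -1.000e-01]
key [ 0.5305 -0.239 ] [-9.030e+01 -4.567e+02 -4.000e-01]
```

View pics/s2.png

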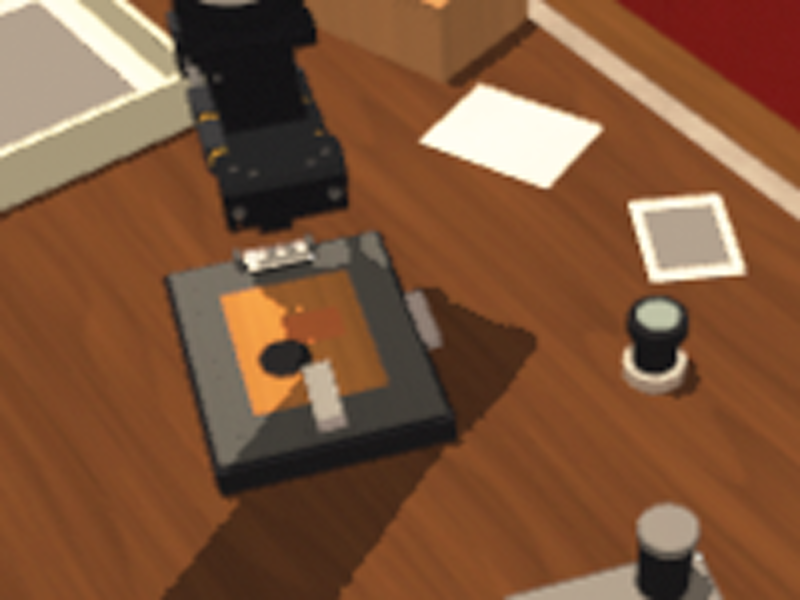

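The arm hangs above the broad clip, with its lower end around (290,215) in the crop. I'll check that against where the TCP should project.

Run:
```python
from h import *
s=snap('side');p=r.read_state()['ee_pos']
f=lambda q:np.round((np.array(proj(s,q))-[130,60])*4)
print(f(p),f(p+[0,0,.07]),f([*p[:2],.034]))
c=snap('top');print(np.array(proj(c,p)))
u,v=map(int,proj(c,p));cv2.imwrite('pics/t2.png',cv2.resize(c['image'][v-45:v+75,u-80:u+80,::-1],(800,600),interpolation=cv2.INTER_CUBIC))
```

```text
[275. 220.] [260. 133.] [284. 277.]
[143.34682391 184.86794358]
```

View pics/t2.png

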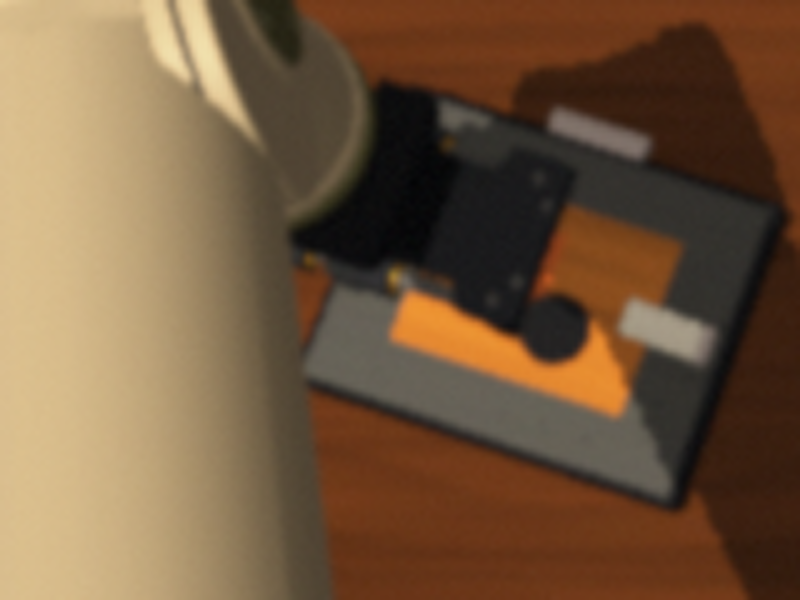

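The TCP projects to (275,220), which matches the fingertips in the side crop, and it lines up with the broad clip. I'll press gently from here.

```bash
python3 -m crank '[[[-1,-2,10,0,-1],[-1,-2,20,0,-1],[-1,-2,24,0,-1],[-1,-2,26,0,-1],[-1,-2,28,0,-1],[-1,-2,30,0,-1],[-1,-2,32,0,-1],[-1,-2,34,0,-1],[-1,-2,36,0,-1],[-1,-2,38,0,-1],[-1,-2,40,0,-1],[-1,-2,42,0,-1],[-1,-2,44,0,-1],[-1,-2,45,0,-1],[-1,-2,46,0,-1],[-1,-2,46,0,-1],[-1,-2,46,0,-1]]]'
```

```text
time: 4.1
ee_pos: [0.5879, 0.2196, 0.0365]
eef_rot: [0.159, 0.987, 0.0, -0.0]
ft_force: [-0.6, -0.5, -0.1]
width: 0.0007
grip_force: 0.0
```

```bash
python3 -m crank '[[[0,0,0.5,0,-1],[0,0,1,0,-1],[0,0,1.5,0,-1],[0,0,2,0,-1],[0,0,2,0,-1],[0,0,2,0,-1]]]'
```

```text
time: 4.7
ee_pos: [0.5879, 0.2195, 0.0345]
eef_rot: [0.159, 0.987, 0.0, 0.0]
ft_force: [-0.1, 0.3, 0.7]
width: 0.0004
grip_force: 0.3
```

```bash
python3 -m crank '[[[0,0,0.3,0,-1],[0,0,0.6,0,-1],[0,0,0.6,0,-1],[0,0,0.6,0,-1]]]'; python3 -m crank '[[[0,0,0.3,0,-1],[0,0,0.6,0,-1],[0,0,0.6,0,-1],[0,0,0.6,0,-1]]]'
```

```text
time: 5.1
ee_pos: [0.588, 0.2195, 0.0344]
eef_rot: [0.159, 0.987, 0.0, 0.0]
ft_force: [-2.1, -1.2, 5.4]
width: 0.0007
grip_force: 2.6
time: 5.5
ee_pos: [0.5881, 0.2195, 0.0342]
eef_rot: [0.159, 0.987, 0.0, 0.0]
ft_force: [-4.2, -1.4, 9.8]
width: 0.0
grip_force: 4.7
```

The tip met a firm stop at 0.034 m with 10 N, so the broad clip is flat. I'll lift and go over to the narrow clip.

```bash
python3 -m crank '[[[0,0,-10,0,-1],[0,0,-30,0,-1],[0,0,-50,0,-1],[0,-40,-50,0,-1],[0,-80,-50,0,-1],[0,-114,-50,0,-1],[0,-114,-50,0,-1],[0,-114,-50,0,-1]]]'; python3 go.py
python3 - <<'E'
from h import *
s=snap('side');cv2.imwrite('pics/s3.png',cv2.resize(s['image'][85:205,140:300,::-1],(800,600),interpolation=cv2.INTER_CUBIC))
p=r.read_state()['ee_pos'];print((np.array(proj(s,p))-[140,85])*5,(np.array(proj(s,[*p[:2],.034]))-[140,85])*5)
E
```

```text
time: 6.3
ee_pos: [0.5523, 0.1109, 0.0839]
eef_rot: [0.16, 0.987, 0.0, 0.0]
ft_force: [-0.3, 0.2, -0.3]
width: 0.0006
grip_force: 0.0
pos [0.55232328 0.11086471 0.08389693] F [-0.28064693  0.2328799  -0.34923304] t 6.3 w 0.0005729784904275608 toolz [ 6.43247990e-04  6.23170596e-04 -9.99999599e-01] yaw need(tool z) deg -0.09625330287549438
broad [0.587583  0.2210768] [1.300e+00 1.157e+02 1.000e-01]
narrow [0.551217  0.1109232] [ 1.1 -0.3 -0. ]
key [ 0.5305 -0.239 ] [-8.950e+01 -3.389e+02 -2.000e-01]
[343.64583971 294.11438541] [354.02342757 363.99934206]
```

View pics/s3.png

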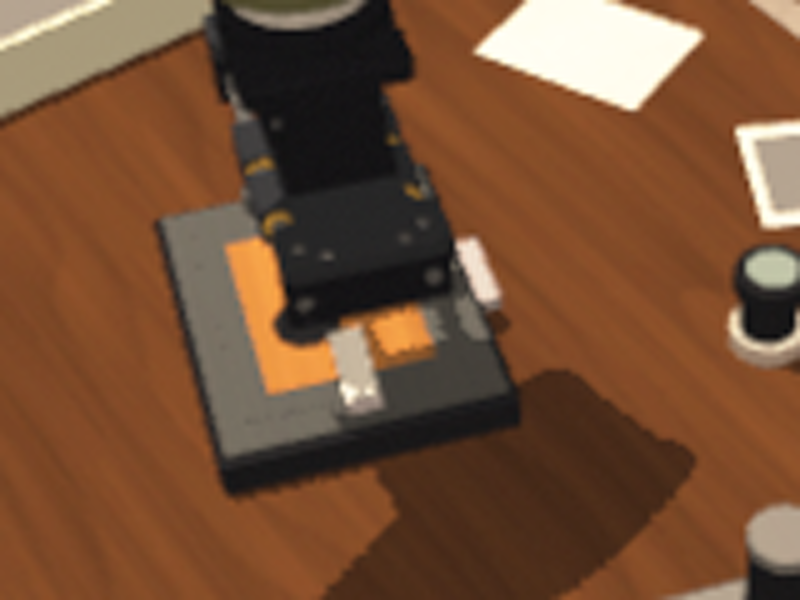

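The narrow clip runs from (350,330) to (362,410) in the crop. The flat contact point projects to (354,364), which lies on the clip, so I'll press it.

```bash
python3 -m crank '[[[1,0,10,0,-1],[1,0,20,0,-1],[1,0,24,0,-1],[1,0,26,0,-1],[1,0,28,0,-1],[1,0,30,0,-1],[1,0,32,0,-1],[1,0,34,0,-1],[1,0,36,0,-1],[1,0,38,0,-1],[1,0,40,0,-1],[1,0,42,0,-1],[1,0,44,0,-1],[1,0,45,0,-1],[1,0,46,0,-1],[1,0,47,0,-1],[1,0,48,0,-1],[1,0,49,0,-1],[1,0,49,0,-1]]]';python3 -m crank '[[[0,0,0.3,0,-1],[0,0,0.6,0,-1],[0,0,0.6,0,-1],[0,0,0.6,0,-1]]]'
```

```text
time: 8.25
ee_pos: [0.5513, 0.1116, 0.0345]
eef_rot: [0.159, 0.987, 0.0, 0.0]
ft_force: [-0.4, -0.1, 2.9]
width: 0.0004
grip_force: 1.2
time: 8.65
ee_pos: [0.5513, 0.1116, 0.0343]
eef_rot: [0.159, 0.987, 0.0, 0.0]
ft_force: [-2.0, 0.7, 9.1]
width: 0.0002
grip_force: 4.3
```

The stop is the same (0.0343 m, 9 N), so the narrow clip is flat. I'll lift well clear and go above the round key.

```bash
python3 -m crank '[[[0,0,-10,0,-1],[0,0,-40,0,-1],[0,0,-80,0,-1],[0,0,-115,0,-1],[-90,-339,-115,0,-1],[-90,-339,-115,0,-1],[-90,-339,-115,0,-1],[-90,-339,-115,0,-1],[-90,-339,-115,0,-1],[-90,-339,-115,0,-1],[-90,-339,-115,0,-1],[-90,-339,-115,0,-1],[-90,-339,-115,0,-1],[-90,-339,-95,0,-1],[-90,-339,-75,0,-1],[-90,-339,-60,0,-1],[-90,-339,-60,0,-1],[-90,-339,-60,0,-1]]]'; python3 go.py
python3 - <<'E'
from h import *
s=snap('side');cv2.imwrite('pics/s4.png',cv2.resize(s['image'][100:292,140:396,::-1],(800,600),interpolation=cv2.INTER_CUBIC))
p=r.read_state()['ee_pos'];k=800/256;print((np.array(proj(s,p))-[140,100])*k,(np.array(proj(s,[*p[:2],.072]))-[140,100])*k)
E
```

```text
time: 10.45
ee_pos: [0.5306, -0.238, 0.0941]
eef_rot: [0.158, 0.987, 0.0, -0.0]
ft_force: [-0.1, -0.4, -0.1]
width: 0.0005
grip_force: 0.0
pos [ 0.53059385 -0.23801631  0.09407671] F [-0.07281529 -0.37430064 -0.05496544] t 10.45 w 0.0005473892534738832 toolz [-3.69123290e-05  1.65962441e-04 -9.99999986e-01] yaw need(tool z) deg 0.03676885556825915
broad [0.587583  0.2210768] [8.950e+01 4.539e+02 1.000e-01]
narrow [0.551217  0.1109232] [8.960e+01 3.379e+02 1.000e-01]
key [ 0.5305 -0.239 ] [-0.2 -1.  -0. ]
[474.43310867 449.60053284] [472.18560845 467.91967   ]
```

View pics/s4.png

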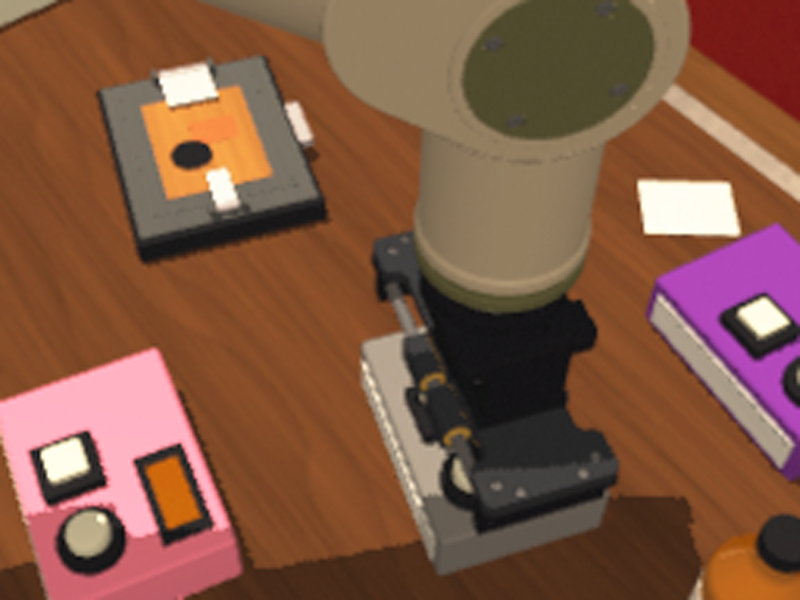

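Both clips now lie flat. The round key's collar is near (478,478), under the projected TCP contact point at (472,468). I'll press the key.

```bash
python3 -m crank '[[[0,-1,8,0,-1],[0,-1,16,0,-1],[0,-1,20,0,-1],[0,-1,22,0,-1],[0,-1,24,0,-1],[0,-1,25,0,-1],[0,-1,26,0,-1],[0,-1,27,0,-1],[0,-1,27,0,-1]]]'; python3 -m crank '[[[0,0,0.5,0,-1],[0,0,1,0,-1],[0,0,1.3,0,-1],[0,0,1.3,0,-1],[0,0,1.3,0,-1]]]'
```

```text
time: 11.4
ee_pos: [0.53, -0.2395, 0.0668]
eef_rot: [0.159, 0.987, 0.0, 0.0]
ft_force: [-1.6, 0.4, 3.8]
width: 0.0006
grip_force: 1.8
time: 11.9
ee_pos: [0.5301, -0.2396, 0.0663]
eef_rot: [0.159, 0.987, 0.0, 0.0]
ft_force: [-5.5, 2.0, 12.9]
width: 0.0009
grip_force: 6.5
```

The key bottomed out at 0.066 m with 13 N. I'll lift well clear and look.

```bash
python3 -m crank '[[[0,0,-8,0,-1],[0,0,-30,0,-1],[0,0,-70,0,-1],[0,0,-110,0,-1],[0,0,-150,0,-1],[0,0,-150,0,-1],[60,150,-170,0,-1],[60,150,-170,0,-1],[60,150,-170,0,-1],[60,150,-170,0,-1],[60,150,-170,0,-1],[60,150,-170,0,-1],[60,150,-170,0,-1],[60,150,-170,0,-1]]]'
python3 - <<'E'
from h import *
s=snap('side');cv2.imwrite('pics/s5.png',cv2.resize(s['image'][:,:,::-1],(800,600),interpolation=cv2.INTER_CUBIC))
print(np.abs(r.read_state()['joint_vel']).max())
E
```

```text
time: 13.3
ee_pos: [0.52, -0.0798, 0.2351]
eef_rot: [0.16, 0.987, -0.0, -0.0]
ft_force: [0.1, -0.3, -0.2]
width: 0.0002
grip_force: 0.0
0.006723089711728143
```

View pics/s5.png

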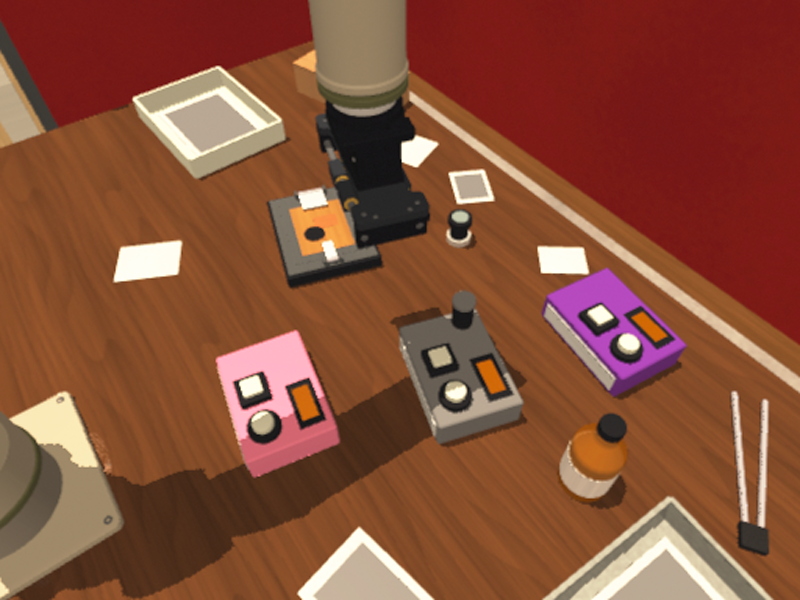

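Both clips are flat, at (313,198) and (330,250). The round key is back up at (456,393), nothing else has moved and the arm is clear.

```bash
python3 -c "
from bench import r
print(r.close_job())"
```

```text
the job is handed in; nothing more can be done
None
```

The broad clip, then the narrow clip, were pressed flat, then the round key was tapped fully down and sprang back; the square key was not pressed, nothing else moved, and the job was handed in with the arm clear.

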